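Unsnap the air filter cover

ROBOT

A 6-joint arm with a two-finger parallel gripper is mounted at the origin on the work surface. World frame = base frame: x ahead of the robot, y to its left, z up, the work surface at z = 0. Lengths are in m, angles in rad, forces in N, time in s.
With the tool pointing down it reaches from about 0.4 to 0.825 m from the base axis. Payload 7 kg.
Tool frame: the origin (TCP) lies midway between the tips of the shut fingers; the grasp point (between the pads) lies 19 mm behind it (arm.hold_point_z is the distance from the TCP to the grasp point, in m); z points along the fingers, x is the direction in which the jaws open and shut, and the axes are right-handed (so a half turn about z gives the same grasp; the last joint's range is limited). The gripper opens to 88 mm and grips with 3 to 60 N. Pads are 19 mm wide; open, the fingers measure 130 mm over their backs; the gripper's body (78 mm by 193 mm) begins 47 mm behind the grasp point.
Start: joints at [1.533, 0.359, 0.012, 0, -1.224, -0.288], TCP at [0.216, 0.639, 0.227] pointing down, gripper open.
Joint ranges: [-3.07, 3.07], [-1.43, 2.12], [-1.02, 1.25], [-3.03, 1.67], [-3.05, -0], [-3.03, 3.03]. Speed limits (rad/s): [2.39, 2.39, 3.01, 3.14, 3.14, 3.14].

INTERFACE

Orientations are given as [roll, pitch, yaw] about the fixed x, y, z axes, in that order (R = Rz(yaw) Ry(pitch) Rx(roll)).
In Python, from station import readout, viewer, job, arm gives the robot as it stands.
- The arm moves only by the tool apply_moves, never from a script. Its argument "deltas" is text: rows parted by semicolons, each of 4 numbers parted by spaces: the shift along the tool's x, y, z in cm, then the turn about the tool's z in rad. A call has 1 to 10 rows; each row shifts and turns the commanded pose from where the row before left it, along the tool's axes as they then stand; what a row does not reach is not made up. A row lasts 1/8 s, in which the tool goes at most 62.5 mm and 10.7 degrees, less where a joint would pass 70% of its speed; a pose out of reach is approached as far as the arm can. A call is refused whole if a number of a shift passes 6.25 or a number of a turn 0.188, either way. A call with a gripper value outside its range is refused whole. "gripper" is the closure, from -1 (fully open) to 1 (shut), so that 0 is half open, set as the call begins (left out, the last holds). The fingers move at their own pace and stop on an object; "squeeze" is the grip in N (left out, the last holds). Time passes only in rows, so rows that do not move let the fingers close. It gives the time, the measured TCP pose, the force and the opening at its end, in the units of the state.
- readout.get_state(): the state, without advancing time (a new reading comes with each control period).
- viewer.grab_frame(name): name is "scene" or "side" or "wrist"; returns a dict with "image" (384x512x3 uint8, red, green, blue), "camera_matrix" (3x3 intrinsics, pixels), "cam_to_world" (4x4, takes a point from camera to world coordinates). Camera axes: x right, y up, looking along -z (the intrinsics and any distortion apply to the point x, -y, -z); pixel columns grow to the right and rows downward; lengths in m; the calibration is good to about 2 mm. A picture is of the moment at which its call begins. There is no depth.
- job.job_done(): hands the job in, once; it reports no verdict.
Trained networks look in the newest picture that a camera, given by its name, has taken for a name from the list of things; names that differ only in an ending like _2 or _b are one class to them, and where a whole thing is asked for, a point or a joint stands for the part that bears it (a point fixed in the world has none). Each returns a list of dicts, best first, with "conf" (0 to 1); they miss things now and then, are a little off and sometimes report something else, mostly with a low value. They report only what shows in the picture. A call takes as long as a camera call. They do not tell look-alikes from the thing itself.
- viewer.silhouettes(camera, query): "region" (384x512 bool, what is visible of it) and "extent" ([left, top, width, height] in pixels, round what is visible of it).
The state is a dict: "t": time; "q": joint angles; "qd": joint speeds; "joint_efforts": joint torques, N m; "eef_pos": TCP position; "ee_rot": TCP orientation; "force": force on the tool from outside, world axes, zero at the start; "moment": the same for the moment, N m; "width": finger opening in m.
Only numpy, scipy, OpenCV 4.12 (cv2) and the standard library are available. Lean on these libraries where they do the work, as an engineer would, in place of code of your own. Each camera call takes 0.05 s, during which the arm holds its last target.

TASK

Take the black cover off the grey air filter box: press the box's snap tab inward, gently, until the cover springs up at that end, then draw its tongue right out from under the lip at the other end and only then lift it off, without forcing anything. Lay the cover right side up inside the steel parts tray, set down rather than dropped, let go of it, and leave the other things on the bench as they are.

Things in the scene. Friction and masses are not known exactly. Their poses are not given: they have to be found in the camera images.
- airbox: Grey plastic air filter box fixed to the bench, 150 x 120 mm, 80 mm tall. Origin: centre of its underside; z up, x from the lip end to the snap tab end. An intake stub (42 mm diameter) stands out 22 mm at -x. A springy seal inside pushes the cover up: once unsnapped, the cover jumps up 12 to 19 mm at the strap and stays tilted by about 0.1 rad, its tongue still under the lip.
- tab_face (a point): Nominal centre of the outer face of the snap tab's thumb lug, 110 mm from the box's centre along box +x, 45 mm above the bench; axes as the box. Fixed to the box: the real face lies up to 10 mm nearer or farther, different every time, so find it by touch. The lug is 28 mm wide (y), 18 mm tall (36 to 54 mm above the bench) and stands out in front of the cover's strap. Press it towards box -x.
- tab: Spring tab carrying the lug and catch nose; origin at the box's origin at rest, moves to box -x when pressed. Force: about 1 N plus 1.2 N per mm; the cover is released after 4.5 to 6 mm (7 to 10 N), hard stop at 7.5 mm (10 N); breaks at 15. It springs back when let go; the cover stays released. The side of shut, downward-pointing fingers can press it. Pulling the cover at 15 N breaks the catch.
- lip: Fixed bridge at the box's -x end over the cover's tongue; origin and axes those of the box. Its underside is 88 mm above the bench and reaches over the last 14 mm of the tongue, leaving 2 mm above it: the sprung-up cover must go at least 16 mm along box +x before it can go up. More than 10 N between cover and lip breaks it.
- cover: Black plastic cover, about 0.12 kg: plate 132 x 116 x 8 mm. Origin: centre of the plate's underside (above the box's centre, 80 mm above the bench when shut); x towards the tab, z up. A tongue 40 mm wide, 6 mm thick reaches to x = -74.5 mm. At +x a strap with a window (36 mm wide, outer face x = 86 mm) hangs 20.5 mm below the plate, so on a flat floor the cover lies tilted by 0.13 rad.
- cover_grip (a point): Centre of the upright grip rib on the cover, 25 mm above the plate's underside, axes as the cover. The rib is 70 mm long (x), 14 mm thick (y) and 34 mm tall, 8 to 42 mm above the plate's underside; the plate's top is 17 mm below this point.
- cover_strap (a point): Middle of the bar at the lower end of the cover's strap, at (83, 0, -18) mm of the cover: 62 mm above the bench when shut.
- tray: Open steel parts tray fixed to the bench, 250 (x) x 210 (y) mm, 26 mm tall, walls 4 mm, floor about 4 mm thick. Origin: centre of its underside.
- screwdriver: Bystander: screwdriver lying on the bench, black handle.
- wrench: Bystander: open-ended wrench lying on the bench.
- screw_jar: Bystander: glass jar with a steel cap, 52 mm diameter, 60 mm tall; origin under its centre.
- grease_tin: Bystander: steel grease tin with a paper label, 70 mm diameter, 85 mm tall; origin under its centre.
- spark_plug: Bystander: white spark plug standing upright, 22 mm diameter, 60 mm tall; origin under its centre.
- mug: Bystander: white mug, 80 mm diameter, 90 mm tall; origin under its centre.
- spare_filter: Bystander: flat carton with a spare filter, 120 x 90 x 35 mm; origin under its centre.
Mind the look-alikes: they are no part of the job. What is shaped like the cover but blue is not meant.

How it is judged:
On the way, in this order (a step that is already met when the one before it is completed fails the run):
1. the tab is released: the strap end of the cover has sprung up by 8 mm or more, with the tongue still in its slot (z of cover_strap in the frame of airbox above 0.07 m and x of cover in the frame of airbox below 0.007 m), for 0.1 s.
2. the cover is lifted clear of the box: 30 mm or more above its seat (z of cover in the frame of airbox above 0.11 m), for 0.1 s.
At the end, for the whole second after the job is handed in: The cover rests on the floor of the tray, right side up (tilted by less than 0.25 rad), the centre of its rib within 55 mm of the tray's centre along both tray axes and under 45 mm above its underside, at rest and released (x of cover_grip in the frame of tray between -0.055 and 0.055 m and y of cover_grip in the frame of tray between -0.055 and 0.055 m and z of cover_grip in the frame of tray below 0.045 m and angle between cover's own z axis and vertical below 0.25 rad and linear speed of cover below 0.02 m/s and contact force between cover and tray above 0.3 N); the robot touches nothing.
It fails at once if the snap tab is pressed with more than 15 N (contact force between tab and the fingers above 15 N or contact force between tab and the arm above 15 N).
It fails at once if the cover is pulled against the tab's catch with more than 15 N (contact force between tab and cover above 15 N).
It fails at once if the cover is forced against the lip with more than 10 N (contact force between lip and cover above 10 N).
It fails at once if the cover is dropped: it falls freely at more than 0.7 m/s (linear speed of cover above 0.7 m/s and contact force between cover and the fingers below 0.1 N and contact force between cover and the arm below 0.1 N).
It fails at once if a bystander is moved by more than 30 mm (distance of any of screwdriver, wrench, screw_jar, grease_tin, spark_plug, mug, spare_filter from where it was at the start of the episode above 0.03 m).
It also fails if it takes over 64 s, if anything falls off the work surface, if the arm or the gripper's body presses on something with over 40 N, if the wrist force passes 120 N, or if a joint passes its speed limit or range.

## Working session

There is one attempt and no reset: what is moved stays moved. The work goes in short steps, Python scripts to look and compute and a tool call to move; the robot and the scene stay as the last step left them, time stands still between calls to the robot, and variables do not carry over. Pictures are saved under pics/ and viewed, and the job is handed in when it is done.

Besides the shell and the picture viewer there is one more tool, called after "Request:" by a JSON object that holds its "op" and its "data". apply_moves: Moves the arm, as the interface text tells. Its arguments: {"type":"object","properties":{"deltas":{"type":"string"},"gripper":{"type":"number"},"squeeze":{"type":"number"}},"required":["deltas"]}

```bash
ls; mkdir -p pics; python3 - <<'E'
from station import readout, viewer, job, arm
import cv2,numpy as np
s=readout.get_state(); print({k:np.round(v,4).tolist() for k,v in s.items()}); print(arm.hold_point_z)
for n in ["scene","side","wrist"]:
    f=viewer.grab_frame(n); cv2.imwrite(f"pics/a_{n}.png",f["image"][:,:,::-1]); print(n,np.round(f["camera_matrix"],1).tolist(),np.round(f["cam_to_world"],4).tolist())
    for q in ["airbox","cover","tray","tab","lip","cover_grip"]:
        r=viewer.silhouettes(n,q); print(q,[(round(d["conf"],2),d["extent"]) for d in r[:3]])
E
```

```text
pics
{'t': 0.0, 'q': [1.5331, 0.3594, 0.011, -0.0003, -1.2241, -0.2881], 'qd': [0.0006, 0.0004, 0.0007, -0.0012, -0.0001, -0.0012], 'joint_efforts': [0.0004, -58.2726, 29.306, 6.9971, 0.0069, -0.0002], 'eef_pos': [0.2159, 0.639, 0.2256], 'ee_rot': [-3.1414, -0.0017, -1.8967], 'force': [-0.7967, -0.8136, 0.3], 'moment': [0.0289, 0.0558, -0.0021], 'width': 0.0873}
0.0188
scene [[404.6, 0.0, 258.0], [0.0, 404.6, 190.5], [0.0, 0.0, 1.0]] [[0.7813, -0.3699, 0.5027, 1.0102], [0.6238, 0.4364, -0.6485, -0.6729], [0.0205, 0.8202, 0.5717, 0.703], [0.0, 0.0, 0.0, 1.0]]
airbox [(0.6, [260.7, 146.8, 67.7, 56.6])]
cover [(0.8, [237.9, 133.0, 42.3, 25.8]), (0.68, [270.6, 145.2, 57.9, 35.0])]
tray [(0.68, [115.8, 220.3, 143.7, 107.6]), (0.3, [351.1, 141.5, 37.9, 37.5]), (0.21, [122.5, 318.1, 40.0, 60.1])]
tab [(0.49, [311.9, 179.1, 13.0, 7.8]), (0.25, [270.8, 145.9, 56.5, 36.7])]
lip []
cover_grip [(0.91, [268.5, 146.2, 57.6, 33.5]), (0.82, [237.9, 134.0, 43.4, 22.8]), (0.43, [210.3, 197.7, 30.1, 31.8])]
side [[361.1, 0.0, 257.3], [0.0, 361.1, 190.9], [0.0, 0.0, 1.0]] [[0.7388, 0.4616, -0.491, -0.0665], [-0.6739, 0.5076, -0.5368, -0.5925], [0.0014, 0.7275, 0.6861, 0.8369], [0.0, 0.0, 0.0, 1.0]]
airbox [(0.63, [179.4, 158.1, 61.4, 36.7])]
cover [(0.77, [111.6, 173.7, 51.5, 30.4]), (0.72, [182.9, 141.0, 54.8, 34.1]), (0.41, [255.8, 209.8, 116.8, 97.5])]
tray []
tab [(0.53, [286.1, 179.8, 8.3, 13.8])]
lip [(0.51, [181.4, 161.1, 16.1, 15.6]), (0.3, [189.3, 141.4, 48.1, 34.1])]
cover_grip [(0.75, [107.9, 171.5, 54.4, 35.3])]
wrist [[318.9, 0.0, 254.7], [0.0, 318.9, 189.7], [0.0, 0.0, 1.0]] [[-0.3202, 0.9051, 0.2797, 0.2917], [-0.9474, -0.306, -0.0941, 0.6135], [0.0004, -0.2952, 0.9555, 0.3856], [0.0, 0.0, 0.0, 1.0]]
airbox []
cover [(0.73, [448.7, 2.1, 61.8, 138.0])]
tray []
tab []
lip []
cover_grip [(0.8, [445.3, 1.7, 66.7, 141.1])]
```

View pics/a_scene.png

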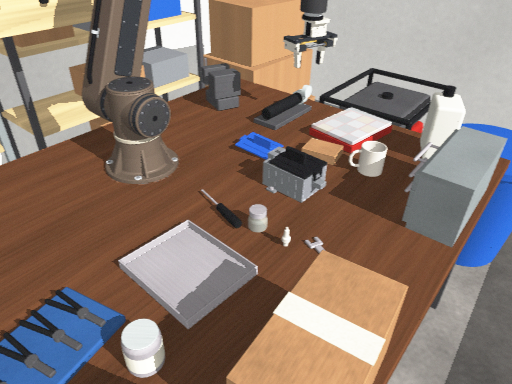

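View pics/a_side.png

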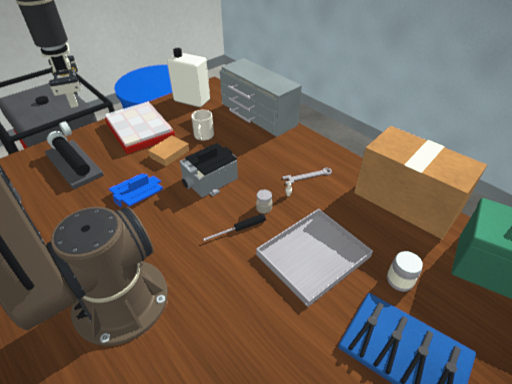

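View pics/a_wrist.png

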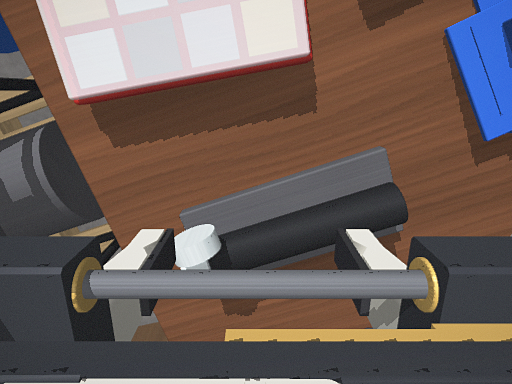

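The black-covered grey box is at scene (295,172) and side (208,170). The blue look-alike is at scene (260,146) and side (136,190). The tray is at scene (188,270) and side (315,255). I'll enlarge these to confirm.

```bash
python3 - <<'E'
import cv2,numpy as np
a=cv2.imread("pics/a_scene.png")[135:210,225:345]; b=cv2.imread("pics/a_side.png")[135:210,150:270]
cv2.imwrite("pics/b_crop.png",np.vstack([cv2.resize(x,None,fx=4*1.0,fy=4.0,interpolation=cv2.INTER_CUBIC) for x in (a,b)]))
E
```

```text
(no output)
```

View pics/b_crop.png

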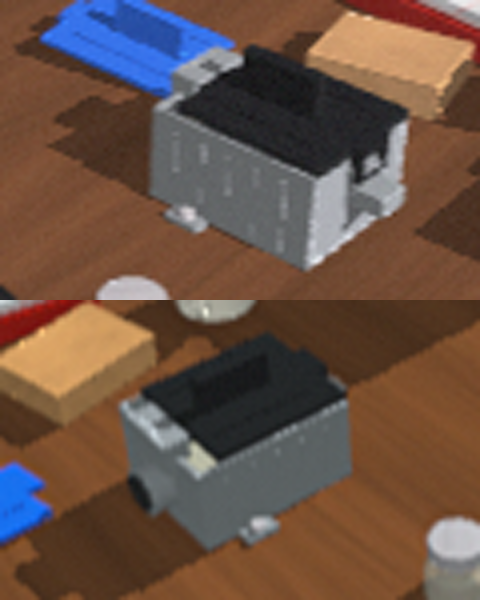

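The black cover on the grey box fits the description, with the tab at the +x end (lower right in scene) and the lip and intake at the upper left. The blue one is the decoy. Next I'll fit the poses.

```bash
cat > h.py <<'E'
import numpy as np, cv2
from scipy.optimize import least_squares
def proj(f,P):
    P=np.atleast_2d(P); T=np.linalg.inv(f["cam_to_world"]); c=P@T[:3,:3].T+T[:3,3]
    c=c*[1,-1,-1]; u=c@np.asarray(f["camera_matrix"]).T; return u[:,:2]/u[:,2:]
def onz(f,uv,z):
    K=np.asarray(f["camera_matrix"]);d=np.linalg.solve(K,[uv[0],uv[1],1])*[1,-1,-1]
    M=np.asarray(f["cam_to_world"]);d=M[:3,:3]@d;o=M[:3,3];return o+d*(z-o[2])/d[2]
def pose(p,L):
    L=np.asarray(L,float);c,s=np.cos(p[2]),np.sin(p[2]);return np.c_[p[0]+c*L[:,0]-s*L[:,1],p[1]+s*L[:,0]+c*L[:,1],L[:,2]]
def fit(obs,p0):
    fun=lambda p:np.concatenate([(proj(f,pose(p,L))-np.array(uv)).ravel() for f,L,uv in obs])
    r=least_squares(fun,p0,loss="soft_l1");return r.x,fun(r.x).reshape(-1,2)
E
python3 - <<'E'
from station import readout, viewer
from h import *
fs={n:viewer.grab_frame(n) for n in ["scene","side"]}
m=1e-3
A=np.array([[-75,-60,80],[-75,-60,0],[75,-60,0],[75,60,0],[75,60,80]])*m
B=np.array([[-75,-60,0],[75,-60,0],[75,-60,80],[-75,-60,80],[-75,60,80]])*m
c=onz(fs["scene"],(295,172),.05);print("c",c)
p,r=fit([(fs["scene"],A,[(263.7,160),(263,183.7),(301.3,202),(325,187.5),(327,164.5)]),(fs["side"],B,[(202,196.7),(237.5,177.5),(237.5,158.8),(200,177.5),(180.5,160.8)])],[c[0],c[1],0.])
print("box",p.round(4));print(r.round(1).tolist())
for q,(a,b) in {"tray":((188,270),(315,255))}.items():
    print(onz(fs["scene"],a,.02),onz(fs["side"],b,.02))
for uv in [(120,264),(188,223),(256,269)]: print(onz(fs["scene"],uv,.026).round(3))
for uv in [(257,252),(320,210),(372,252)]: print(onz(fs["side"],uv,.026).round(3))
for n in fs:
  for q in ["screwdriver","wrench","screw_jar","grease_tin","spark_plug","mug","spare_filter"]:
    r=viewer.silhouettes(n,q)
    for d in r[:2]:
        l,t,w,h=d["extent"]; print(n,q,round(d["conf"],2),np.round(d["extent"]).tolist(),onz(fs[n],(l+w/2,t+h),0)[:2].round(3))
E
```

```text
c [0.46050766 0.21683924 0.05      ]
box [ 0.457   0.2215 -0.0559]
[[-0.0, 1.0], [-0.1, -0.6], [0.2, 0.8], [-0.3, -1.4], [0.8, -0.5], [0.2, -0.2], [0.8, 0.2], [-0.0, 1.0], [-0.4, 0.9], [-0.3, -0.8]]
[ 0.48604519 -0.25119365  0.02      ] [ 0.46182082 -0.25253762  0.02      ]
[ 0.357 -0.341  0.026]
[ 0.368 -0.139  0.026]
[ 0.608 -0.154  0.026]
[ 0.347 -0.14   0.026]
[ 0.599 -0.152  0.026]
[ 0.583 -0.355  0.026]
scene screwdriver 0.61 [218.0, 202.0, 24.0, 25.0] [ 0.443 -0.059]
scene screw_jar 0.71 [251.0, 205.0, 17.0, 26.0] [ 0.513 -0.02 ]
scene screw_jar 0.36 [260.0, 145.0, 69.0, 58.0] [0.513 0.145]
scene grease_tin 0.62 [121.0, 319.0, 45.0, 58.0] [ 0.603 -0.474]
scene grease_tin 0.22 [349.0, 144.0, 40.0, 33.0] [0.618 0.414]
scene spark_plug 0.58 [282.0, 227.0, 9.0, 20.0] [ 0.604 -0.026]
scene mug 0.89 [349.0, 141.0, 41.0, 38.0] [0.625 0.405]
scene spare_filter 0.58 [301.0, 138.0, 42.0, 29.0] [0.468 0.372]
side screwdriver 0.86 [206.0, 215.0, 64.0, 24.0] [ 0.349 -0.05 ]
side wrench 0.66 [285.0, 167.0, 46.0, 17.0] [ 0.685 -0.03 ]
side screw_jar 0.81 [255.0, 187.0, 18.0, 27.0] [ 0.475 -0.032]
side screw_jar 0.69 [386.0, 252.0, 38.0, 38.0] [ 0.565 -0.477]
side grease_tin 0.81 [386.0, 251.0, 39.0, 41.0] [ 0.561 -0.482]
side mug 0.59 [193.0, 107.0, 20.0, 33.0] [0.569 0.424]
side mug 0.58 [186.0, 141.0, 53.0, 34.0] [0.474 0.232]
side spare_filter 0.93 [146.0, 136.0, 44.0, 31.0] [0.376 0.373]
```

Box is at about (0.457, 0.2215) with yaw -0.056, and the residuals are about 1 px. Tray is at about (0.476, -0.247). I'll align the tool with the box and move to the tab side to look with the wrist camera, closing the fingers on the way.

Request:
{"op": "apply_moves", "data": {"deltas": "1 -1 0 -0.135; 2.5 -2.5 0 -0.135; 2.9 -2.9 0 0; 2.9 -2.9 0 0; 2.9 -2.9 0 0; 2.9 -2.9 0 0; 2.9 -2.9 0 0; 2.9 -2.9 0 0; 2.9 -2.9 0 0; 2.9 -2.9 0 0", "gripper": 1, "squeeze": 10}}

```text
t: 3.1
eef_pos: [0.4616, 0.3519, 0.2268]
ee_rot: [-3.141, 0.0, -1.626]
force: [-1.0, -0.3, 0.8]
width: 0.0006
```

Request:
{"op": "apply_moves", "data": {"deltas": "2.9 -2.9 0 0; 2.9 -2.9 0 0; 2.9 -2.9 0 0; 2 -2 0 0; 1 -1 0 0; 0 0 0 0"}}

```text
t: 3.85
eef_pos: [0.5714, 0.2291, 0.2264]
ee_rot: [3.141, -0.0, -1.628]
force: [0.2, 0.7, -0.0]
width: 0.0005
```

```bash
python3 - <<'E'
from station import readout, viewer
from h import *
f=viewer.grab_frame("wrist"); im=f["image"][:,:,::-1].copy()
np.savez("pics/w1.npz",**f)
p=[.457,.2215,-.0559]
L=np.array([[-75,-60,80],[75,-60,80],[75,60,80],[-75,60,80],[75,-60,0],[75,60,0],[110,-14,54],[110,14,54],[-35,-7,122],[35,-7,122],[35,7,122],[-35,7,122]])*1e-3
uv=proj(f,pose(p,L));print(uv.round(0).tolist())
im=cv2.resize(im,None,fx=1.5,fy=1.5)
for u in uv: cv2.circle(im,tuple(int(1.5*x) for x in u),3,(0,0,255),1)
cv2.imwrite("pics/c_wrist.png",im)
E
```

```text
[[318.0, 333.0], [326.0, 212.0], [209.0, 212.0], [215.0, 333.0], [313.0, 189.0], [218.0, 189.0], [280.0, 173.0], [254.0, 173.0], [275.0, 330.0], [277.0, 268.0], [262.0, 268.0], [261.0, 330.0]]
```

View pics/c_wrist.png

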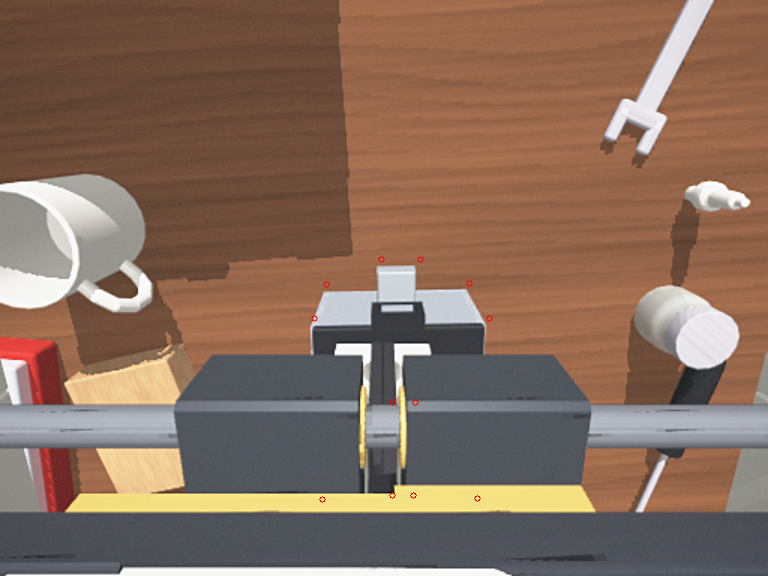

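The wrist view shows the box end face with top corners at (313,324) and (484,324), and the lug at (396,266) in the 1.5× picture. The box sits a few mm further towards -x than predicted, so I'll refine the fit.

```bash
python3 - <<'E'
from h import *
f=dict(np.load("pics/w1.npz"))
L=np.array([[75,-60,80],[75,60,80],[75,-60,0],[75,60,0]])*1e-3
uv=np.array([(484.5,324),(313,324),(466.5,291),(326.5,291)])/1.5
p,r=fit([(f,L,uv)],[.457,.2215,-.056]);print(p.round(4),r.round(1).tolist())
# lug outer top edge
for u in [(377,266),(415,266)]:
    w=onz(f,np.array(u)/1.5,.054);d=w[:2]-p[:2];c,s=np.cos(p[2]),np.sin(p[2]);print("lug box-frame",c*d[0]+s*d[1],-s*d[0]+c*d[1],w)
im=cv2.imread("pics/c_wrist.png")[230:350,290:510];cv2.imwrite("pics/c2.png",cv2.resize(im,None,fx=3.5,fy=3.5,interpolation=cv2.INTER_CUBIC))
E
```

```text
[ 0.4521  0.2235 -0.0578] [[1.6, 0.8], [-0.7, 0.8], [0.3, -0.9], [-0.9, -1.0]]
lug box-frame 0.11008072398425876 0.01555538565468147 [0.56290256 0.23268031 0.054     ]
lug box-frame 0.11009198597929197 -0.01167970502625085 [0.56134121 0.20549001 0.054     ]
```

View pics/c2.png

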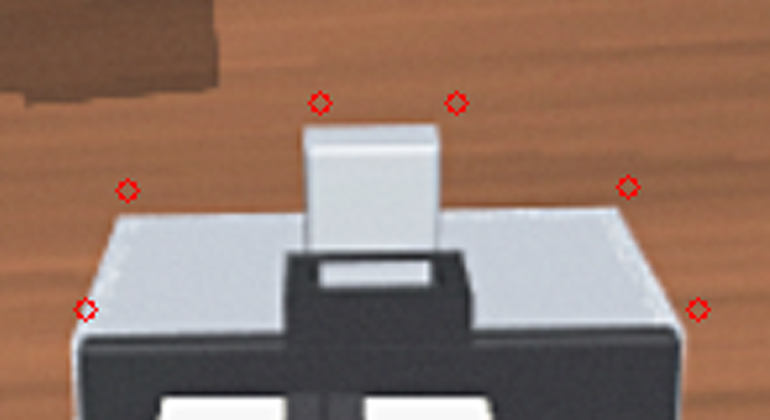

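The front top edge of the lug is at about 106 mm in box x, near world x 0.558, y 0.219. I'll back out, descend in front of it and then approach slowly.

Request:
{"op": "apply_moves", "data": {"deltas": "0.5 -1.4 0 0; 0.5 -1.4 3 0; 0 0 5 0; 0 0 5 0; 0 0 3 0; 0 0 1.5 0; 0 0 0.5 0; 0 0 0 0; 0 0 0 0"}}

```text
t: 5.03
eef_pos: [0.5993, 0.2186, 0.048]
ee_rot: [-3.14, 0.001, -1.626]
force: [0.6, -1.1, -0.1]
width: 0.001
```

Request:
{"op": "apply_moves", "data": {"deltas": "0 0.6 0.15 0; 0 0.6 0 0; 0 0.5 0 0; 0 0.3 0 0; 0 0 0 0; 0 0 0 0"}}

```text
t: 5.78
eef_pos: [0.5787, 0.2192, 0.0451]
ee_rot: [-3.141, 0.0, -1.626]
force: [-0.1, -0.1, -0.3]
width: 0.0005
```

```bash
python3 - <<'E'
from station import readout, viewer
from h import *
f=viewer.grab_frame("wrist"); im=f["image"][:,:,::-1].copy()
cv2.imwrite("pics/d_wrist.png",cv2.resize(im,None,fx=1.5,fy=1.5))
f=viewer.grab_frame("scene"); im=f["image"][:,:,::-1].copy()
cv2.imwrite("pics/d_scene.png",cv2.resize(im[120:220,240:360],None,fx=5,fy=5,interpolation=2))
E
```

```text
(no output)
```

View pics/d_wrist.png

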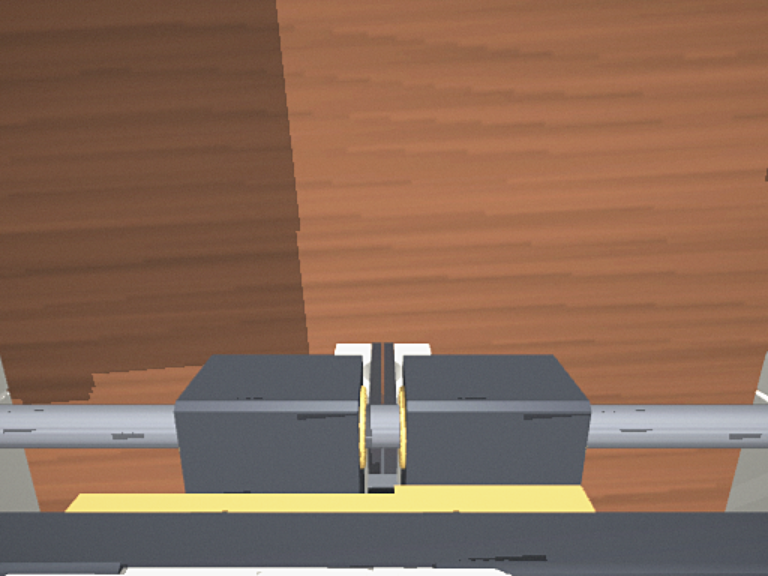

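View pics/d_scene.png

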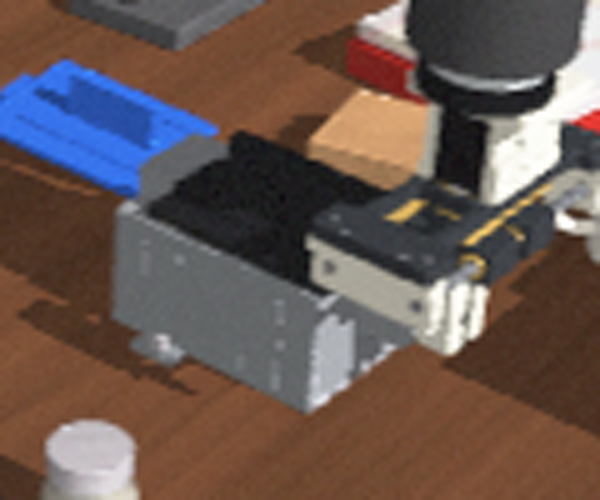

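The scene view shows the shut fingers in front of the tab. I'll advance slowly and watch the force.

Request:
{"op": "apply_moves", "data": {"deltas": "0 0.2 -0.2 0; 0 0.2 0 0; 0 0.1 0 0; 0 0.1 0 0; 0 0 0 0"}}

```text
t: 6.5
eef_pos: [0.5725, 0.2195, 0.0471]
ee_rot: [3.142, -0.0, -1.627]
force: [0.5, 0.5, -0.9]
width: 0.0004
```

Request:
{"op": "apply_moves", "data": {"deltas": "0 0.1 0 0; 0 0.1 0 0; 0 0.1 0 0; 0 0 0 0"}}

```text
t: 7.0
eef_pos: [0.5698, 0.2197, 0.0471]
ee_rot: [-3.141, 0.0, -1.626]
force: [1.6, -1.3, -1.3]
width: 0.0001
```

Request:
{"op": "apply_moves", "data": {"deltas": "0 0.1 0 0; 0 0.1 0 0; 0 0 0 0"}}

```text
t: 7.38
eef_pos: [0.5679, 0.2198, 0.0472]
ee_rot: [-3.141, 0.0, -1.626]
force: [4.9, -2.1, -0.4]
width: 0.0006
```

Request:
{"op": "apply_moves", "data": {"deltas": "0 0.1 0 0; 0 0.1 0 0; 0 0 0 0"}}

```text
t: 7.75
eef_pos: [0.5661, 0.22, 0.0473]
ee_rot: [-3.141, 0.0, -1.626]
force: [5.9, -2.5, -0.6]
width: 0.0009
```

Request:
{"op": "apply_moves", "data": {"deltas": "0 0.07 0 0; 0 0 0 0"}}

```text
t: 8.0
eef_pos: [0.5656, 0.22, 0.0474]
ee_rot: [-3.14, 0.0, -1.626]
force: [5.7, -2.7, -1.4]
width: 0.0005
```

Request:
{"op": "apply_moves", "data": {"deltas": "0 0.05 0 0; 0 0 0 0"}}

```text
t: 8.25
eef_pos: [0.5652, 0.2201, 0.0474]
ee_rot: [-3.14, 0.0, -1.626]
force: [7.0, -2.5, -1.2]
width: 0.0006
```

```bash
python3 - <<'E'
from station import readout, viewer
from h import *
f=viewer.grab_frame("scene"); im=f["image"][:,:,::-1].copy()
cv2.imwrite("pics/e_scene.png",cv2.resize(im[120:220,240:360],None,fx=5,fy=5,interpolation=2))
E
```

```text
(no output)
```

View pics/e_scene.png

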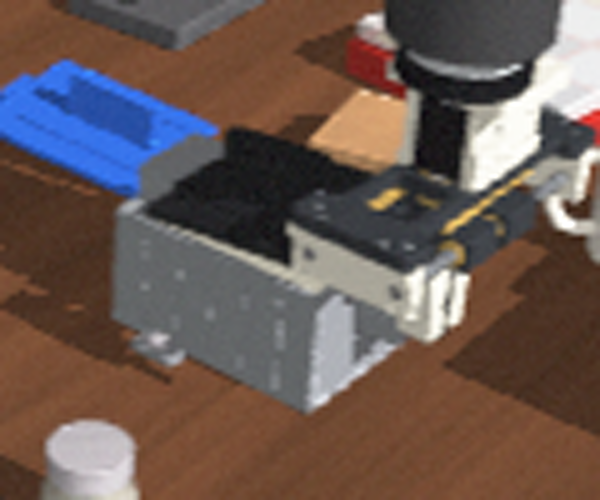

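```bash
python3 - <<'E'
from station import readout, viewer
from h import *
f=viewer.grab_frame("side"); im=f["image"][:,:,::-1].copy()
o=cv2.imread("pics/a_side.png")
cv2.imwrite("pics/f_side.png",np.hstack([cv2.resize(x[135:205,170:245],None,fx=5,fy=5,interpolation=2) for x in(o,im)]))
E
```

```text
(no output)
```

View pics/f_side.png

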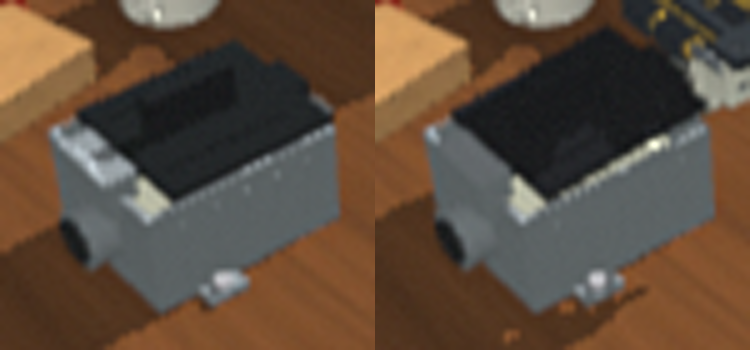

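The side view shows the strap end sprung up, with the seal showing along the long edge. I'll back off, rise and go above the rib.

Request:
{"op": "apply_moves", "data": {"deltas": "0 -0.5 0 0; 0 -1.5 0 0; 0 -2 0 0; 0 0 -2 0; 0 0 -5 0; 0 0 -5 0; 0 0 -3 0; 0 1 -1 0", "gripper": -1}}

```text
t: 9.35
eef_pos: [0.5951, 0.2184, 0.2088]
ee_rot: [-3.14, 0.001, -1.627]
force: [-0.6, 0.1, -1.1]
width: 0.0751
```

```bash
python3 - <<'E'
from station import readout, viewer
from h import *
s=readout.get_state();print(s["t"],s["eef_pos"],s["ee_rot"],s["width"])
f=viewer.grab_frame("wrist"); np.savez("pics/w2.npz",**f);im=f["image"][:,:,::-1].copy()
cv2.imwrite("pics/g_wrist.png",cv2.resize(im,None,fx=1.5,fy=1.5))
E
```

```text
9.35 [0.59511104 0.2183551  0.20882835] [-3.14029467e+00  1.29775085e-03 -1.62730248e+00] 0.07510785943932093
```

View pics/g_wrist.png

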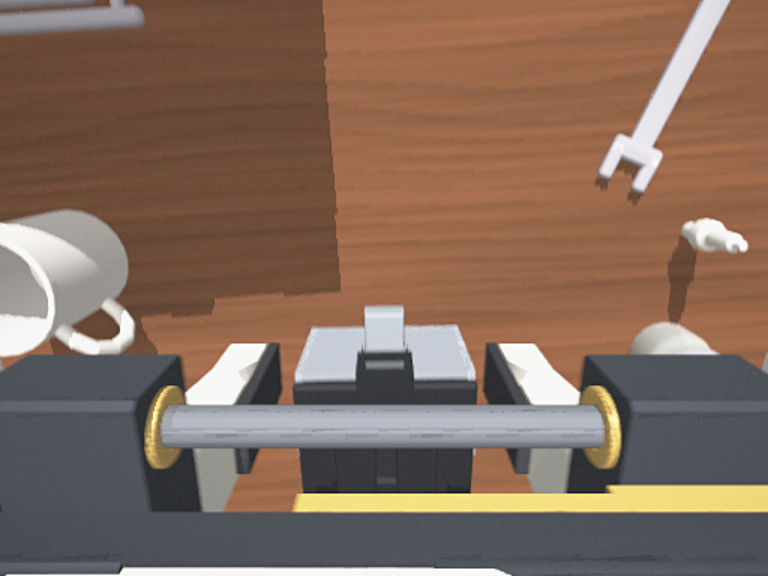

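```bash
python3 - <<'E'
from h import *
f=dict(np.load("pics/w2.npz"))
for n,u,z in [("lug",(384,318),.054),("rib",(387,481),.13),("rib",(387,465),.1),("strap top",(385,352),.10),("edgeL",(297,392),.08),("edgeR",(475,390),.08),("strapL",(361,360),.1),("strapR",(411,360),.1)]:
    w=onz(f,np.array(u)/1.5,z);print(n,w.round(4), "y on centre line at x=.452:",w[1]+(w[0]-.452)*.0565)
im=cv2.imread("pics/g_wrist.png")[290:510,280:500];cv2.imwrite("pics/g2.png",cv2.resize(im,None,fx=2.7,fy=2.7,interpolation=2))
E
```

```text
lug [0.5535 0.2191 0.054 ] y on centre line at x=.452: 0.22480855169396283
rib [0.4791 0.2217 0.13  ] y on centre line at x=.452: 0.22318228510042065
rib [0.4671 0.222  0.1   ] y on centre line at x=.452: 0.2228686569202886
strap top [0.549  0.2189 0.1   ] y on centre line at x=.452: 0.224339889783768
edgeL [0.5134 0.2803 0.08  ] y on centre line at x=.452: 0.283818081119928
edgeR [0.5082 0.1601 0.08  ] y on centre line at x=.452: 0.16326612157596052
strapL [0.5445 0.2339 0.1   ] y on centre line at x=.452: 0.23914011638227978
strapR [0.5427 0.2032 0.1   ] y on centre line at x=.452: 0.2082881719674645
```

View pics/g2.png

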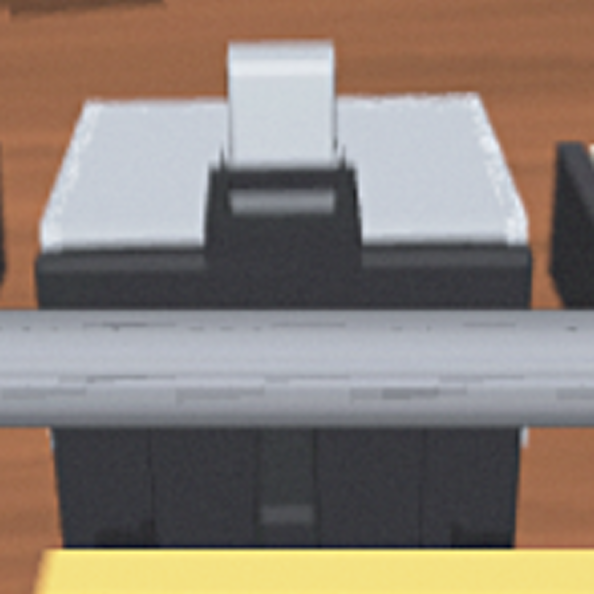

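Rib centre line is at y≈0.2235 for x≈0.452. I'll move above it.

Request:
{"op": "apply_moves", "data": {"deltas": "0 2.5 0 0; 0 3 0 0; 0 3 0 0; 0 2.5 0 0; 0 1.2 0 0; 0 0.6 0 0; 0 0 0 0; 0 0 0 0", "gripper": -1}}

```text
t: 10.4
eef_pos: [0.467, 0.2254, 0.2068]
ee_rot: [3.141, -0.0, -1.627]
force: [0.8, 0.1, -1.0]
width: 0.0875
```

Request:
{"op": "apply_moves", "data": {"deltas": "0.27 1 0 0; 0 0.5 1 0; 0 0 3 0; 0 0 3 0; 0 0 1.5 0; 0 0 0.5 0; 0 0 0 0; 0 0 0 0"}}

```text
t: 11.4
eef_pos: [0.4519, 0.224, 0.1179]
ee_rot: [-3.14, 0.001, -1.626]
force: [0.4, 0.1, 0.4]
width: 0.0877
```

```bash
python3 - <<'E'
from station import readout, viewer
from h import *
s=readout.get_state();print(s["t"],s["eef_pos"],s["ee_rot"],s["width"])
a=viewer.grab_frame("scene")["image"][:,:,::-1][110:210,240:350]
b=viewer.grab_frame("side")["image"][:,:,::-1][110:210,150:260]
w=viewer.grab_frame("wrist");np.savez("pics/w3.npz",**w);w=w["image"][:,:,::-1]
cv2.imwrite("pics/h.png",np.hstack([cv2.resize(x,None,fx=3.6,fy=3.6,interpolation=2) for x in (a,b)]))
cv2.imwrite("pics/h_w.png",w)
E
```

```text
11.4 [0.45190937 0.22399612 0.1179372 ] [-3.14044915e+00  1.09501892e-03 -1.62646434e+00] 0.08770732272833295
```

View pics/h.png

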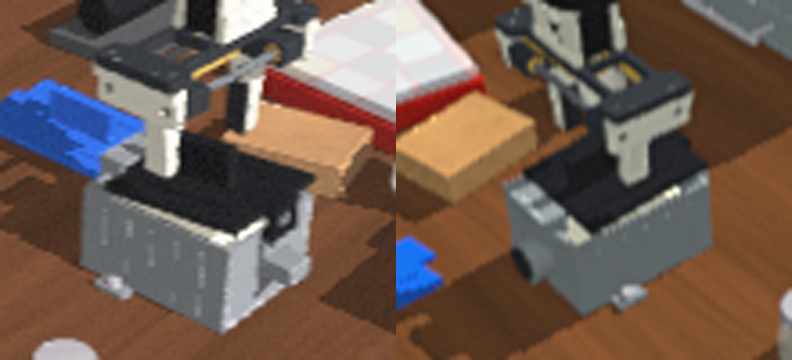

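View pics/h_w.png

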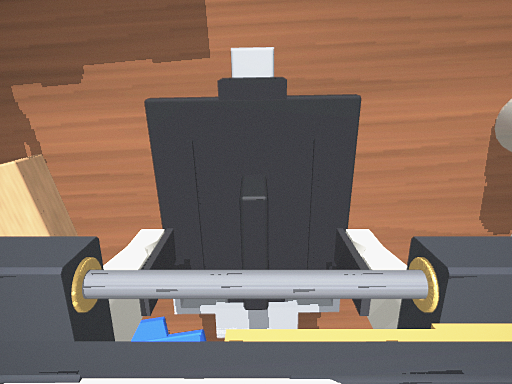

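Rib is centred between the pads, with its end at (254,197) and the pads symmetric about x≈254. I'll go down and grip gently.

Request:
{"op": "apply_moves", "data": {"deltas": "0 0 0.5 0; 0 0 0.5 0; 0 0 0.3 0; 0 0 0 0"}}

```text
t: 12.05
eef_pos: [0.4513, 0.2234, 0.1037]
ee_rot: [3.141, -0.001, -1.627]
force: [-0.2, 0.6, -0.2]
width: 0.0878
```

Request:
{"op": "apply_moves", "data": {"deltas": "0 0 0 0; 0 0 0 0; 0 0 0 0; 0 0 0 0; 0 0 0 0; 0 0 0 0; 0 0 0 0", "gripper": 1, "squeeze": 15}}

```text
t: 12.92
eef_pos: [0.4514, 0.2236, 0.1041]
ee_rot: [-3.142, 0.0, -1.627]
force: [0.4, -0.1, -0.2]
width: 0.0233
```

Request:
{"op": "apply_moves", "data": {"deltas": "0 0 0 0; 0 0 0 0; 0 0 0 0; 0 0 0 0"}}

```text
t: 13.42
eef_pos: [0.4514, 0.2236, 0.1041]
ee_rot: [3.142, 0.0, -1.627]
force: [-0.3, -0.7, -0.3]
width: 0.0137
```

Gripped, with a 13.7 mm opening on the 14 mm rib. I'll draw along box +x.

Request:
{"op": "apply_moves", "data": {"deltas": "0 -0.2 0 0; 0 -0.2 0 0; 0 -0.2 0 0; 0 0 0 0"}}

```text
t: 13.92
eef_pos: [0.4577, 0.2232, 0.1041]
ee_rot: [-3.141, -0.0, -1.627]
force: [0.9, 1.0, -0.2]
width: 0.0137
```

```bash
python3 - <<'E'
from station import readout, viewer
from h import *
s=readout.get_state();print(s["t"],s["eef_pos"],s["force"],s["width"])
a=viewer.grab_frame("scene")["image"][:,:,::-1][110:210,240:350]
b=viewer.grab_frame("side")["image"][:,:,::-1][110:210,150:260]
cv2.imwrite("pics/i.png",np.hstack([cv2.resize(x,None,fx=3.6,fy=3.6,interpolation=2) for x in (a,b)]))
E
```

```text
13.925 [0.45766538 0.22322586 0.10406389] [ 0.87213866  0.95364318 -0.19203129] 0.013728698275632395
```

View pics/i.png

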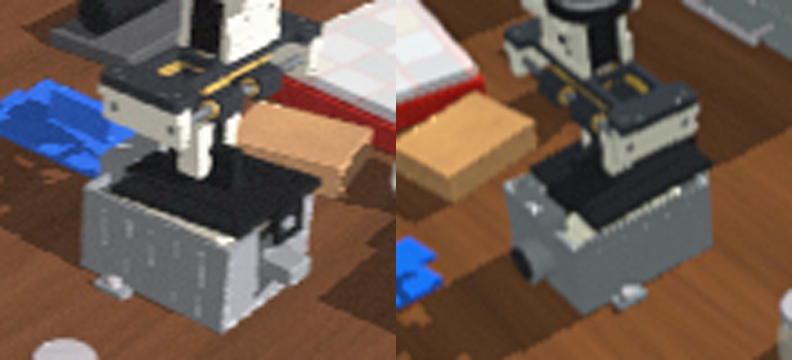

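The cover follows with forces under 1 N. I'll continue to about 26 mm in total.

Request:
{"op": "apply_moves", "data": {"deltas": "0 -0.25 0 0; 0 -0.25 0 0; 0 -0.25 0 0; 0 -0.25 0 0; 0 0 0 0"}}

```text
t: 14.65
eef_pos: [0.4677, 0.2227, 0.1041]
ee_rot: [-3.141, 0.0, -1.627]
force: [0.8, 0.6, 0.2]
width: 0.0139
```

Request:
{"op": "apply_moves", "data": {"deltas": "0 -0.25 0 0; 0 -0.25 0 0; 0 -0.25 0 0; 0 -0.25 0 0; 0 0 0 0"}}

```text
t: 15.28
eef_pos: [0.4777, 0.2222, 0.1041]
ee_rot: [-3.141, 0.0, -1.627]
force: [0.9, -0.8, 0.3]
width: 0.0139
```

```bash
python3 - <<'E'
from station import readout, viewer
from h import *
s=readout.get_state();print(s["t"],s["eef_pos"],s["force"],s["width"])
b=viewer.grab_frame("side")["image"][:,:,::-1][110:210,150:260]
cv2.imwrite("pics/j.png",cv2.resize(b,None,fx=6,fy=6,interpolation=2))
E
```

```text
15.275 [0.47771026 0.22215516 0.10408286] [ 0.87850001 -0.79734933  0.28734936] 0.013914962735702372
```

View pics/j.png

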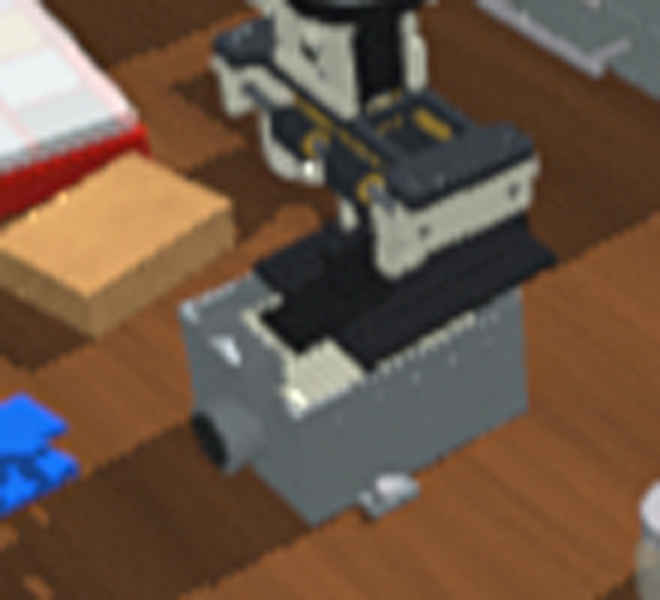

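The tongue now shows clear of the lip, at about (280,325) in the crop. I'll lift slowly.

Request:
{"op": "apply_moves", "data": {"deltas": "0 0 -0.3 0; 0 0 -0.3 0; 0 0 -0.3 0; 0 0 0 0"}}

```text
t: 15.82
eef_pos: [0.4775, 0.2222, 0.1134]
ee_rot: [-3.141, 0.0, -1.627]
force: [-0.7, 0.8, -0.7]
width: 0.0139
```

Request:
{"op": "apply_moves", "data": {"deltas": "0 0 -1 0; 0 0 -2 0; 0 0 -2 0; 0 0 -2 0; 0 0 -2 0; 0 0 -1 0; 0 0 0 0; 0 0 0 0"}}

```text
t: 16.82
eef_pos: [0.477, 0.2218, 0.2123]
ee_rot: [3.141, -0.001, -1.627]
force: [-0.3, -0.6, -1.3]
width: 0.0139
```

```bash
python3 - <<'E'
from station import readout, viewer
from h import *
s=readout.get_state();print(s["t"],s["eef_pos"],s["force"],s["width"])
F={n:viewer.grab_frame(n) for n in ("scene","side")}
np.savez("pics/k_side.npz",**F["side"]);np.savez("pics/k_scene.npz",**F["scene"])
cv2.imwrite("pics/k.png",np.hstack([cv2.resize(x,None,fx=2.6,fy=2.6,interpolation=2) for x in (F["scene"]["image"][:,:,::-1][60:210,210:360],F["side"]["image"][:,:,::-1][60:210,130:280])]))
cv2.imwrite("pics/k_w.png",viewer.grab_frame("wrist")["image"][:,:,::-1])
E
```

```text
16.825 [0.47695027 0.22183596 0.21228966] [-0.27789011 -0.61733127 -1.3150997 ] 0.013889993426820558
```

View pics/k.png

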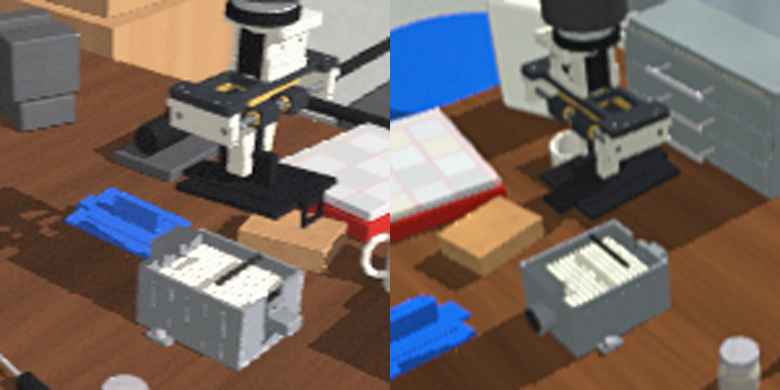

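View pics/k_w.png

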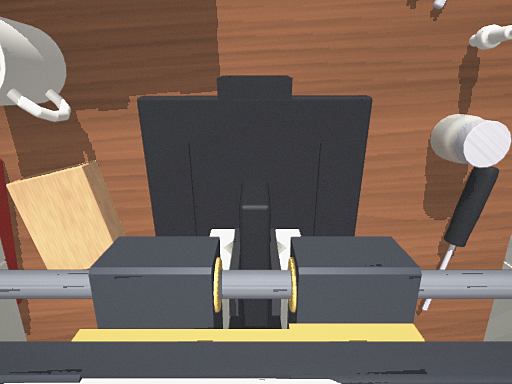

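The cover is held level and clear, with the box open below it. I'll carry it to the tray, centre about (0.474, -0.2475), at this height.

Request:
{"op": "apply_moves", "data": {"deltas": "1 0 0 0; 2 -0.1 0 0; 3 -0.2 0 0; 4 -0.2 0 0; 4 -0.2 0 0; 4 -0.2 0 0; 4 -0.2 0 0; 4 -0.2 0 0; 4 -0.2 0 0; 4 -0.2 0 0"}}

```text
t: 18.23
eef_pos: [0.4744, -0.1206, 0.2133]
ee_rot: [-3.141, 0.0, -1.627]
force: [0.7, 1.2, -1.1]
width: 0.0137
```

Request:
{"op": "apply_moves", "data": {"deltas": "4 -0.2 0 0; 4 0 0 0; 2.5 0 0 0; 1.5 0 0 0; 0.8 0 0 0; 0.2 0 0 0; 0 0 0 0; 0 0 0 0"}}

```text
t: 19.23
eef_pos: [0.4703, -0.2477, 0.2131]
ee_rot: [-3.141, 0.0, -1.626]
force: [0.3, 1.5, 0.0]
width: 0.0139
```

```bash
python3 - <<'E'
from station import readout, viewer
from h import *
s=readout.get_state();print(s["t"],s["eef_pos"],s["ee_rot"],s["force"],s["width"])
F={n:viewer.grab_frame(n) for n in ("scene","side")}
cv2.imwrite("pics/l.png",np.hstack([cv2.resize(x,None,fx=2,fy=2,interpolation=2) for x in (F["scene"]["image"][:,:,::-1][150:350,90:280],F["side"]["image"][:,:,::-1][130:330,220:410])]))
cv2.imwrite("pics/l_w.png",viewer.grab_frame("wrist")["image"][:,:,::-1])
E
```

```text
19.225 [ 0.47027035 -0.24765014  0.21313917] [-3.14141707e+00  6.14555483e-05 -1.62571102e+00] [0.33770246 1.46291416 0.0182722 ] 0.013883465856496087
```

View pics/l.png

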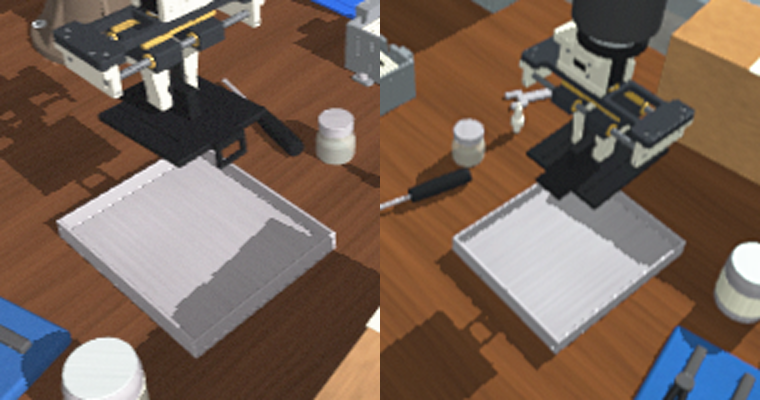

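View pics/l_w.png

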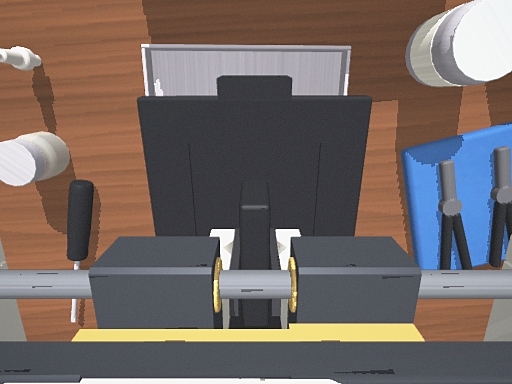

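```bash
python3 - <<'E'
from station import readout, viewer
from h import *
f=viewer.grab_frame("wrist")
for u in [(142,46),(350,46)]: print(onz(f,u,.026))
a=onz(f,(142,46),.026);b=onz(f,(350,46),.026);m=(a+b)/2;print("centre",m-.125*np.array([.9984,-.056,0]))
E
```

```text
[ 0.5991246  -0.14287288  0.026     ]
[ 0.58769307 -0.35000866  0.026     ]
centre [ 0.46860884 -0.23944077  0.026     ]
```

Request:
{"op": "apply_moves", "data": {"deltas": "-0.5 0 1 0; 0 0 2.5 0; 0 0 3 0; 0 0 3 0; 0 0 3 0; 0 0 2 0; 0 0 1.2 0; 0 0 0.6 0; 0 0 0 0; 0 0 0 0"}}

```text
t: 20.68
eef_pos: [0.4709, -0.2433, 0.0507]
ee_rot: [-3.14, -0.0, -1.626]
force: [0.3, 0.0, -0.7]
width: 0.0141
```

Request:
{"op": "apply_moves", "data": {"deltas": "0 0 0.3 0; 0 0 0.3 0; 0 0 0.2 0; 0 0 0.2 0; 0 0 0 0"}}

```text
t: 21.3
eef_pos: [0.4703, -0.2432, 0.0399]
ee_rot: [3.141, 0.0, -1.627]
force: [-0.5, 0.1, -0.7]
width: 0.0141
```

Request:
{"op": "apply_moves", "data": {"deltas": "0 0 0.2 0; 0 0 0.2 0; 0 0 0 0"}}

```text
t: 21.68
eef_pos: [0.4702, -0.2432, 0.0358]
ee_rot: [3.141, 0.0, -1.627]
force: [0.7, -0.2, -1.4]
width: 0.0138
```

```bash
python3 - <<'E'
from station import readout, viewer
from h import *
F={n:viewer.grab_frame(n) for n in ("scene","side")}
cv2.imwrite("pics/m.png",np.hstack([cv2.resize(x,None,fx=2.6,fy=2.6,interpolation=2) for x in (F["scene"]["image"][:,:,::-1][190:340,110:260],F["side"]["image"][:,:,::-1][170:320,240:390])]))
E
```

```text
(no output)
```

View pics/m.png

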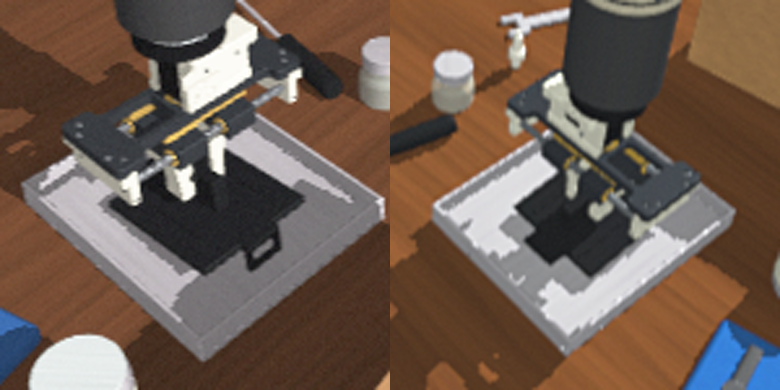

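The cover is inside the walls, just above the floor. I'll lower until it touches.

Request:
{"op": "apply_moves", "data": {"deltas": "0 0 0.15 0; 0 0 0.15 0; 0 0 0 0"}}

```text
t: 22.15
eef_pos: [0.4703, -0.2433, 0.0331]
ee_rot: [3.142, -0.0, -1.627]
force: [-1.0, 0.1, 0.8]
width: 0.0139
```

Request:
{"op": "apply_moves", "data": {"deltas": "0 0 0.1 0; 0 0 0.1 0; 0 0 0 0"}}

```text
t: 22.52
eef_pos: [0.4704, -0.2433, 0.031]
ee_rot: [3.142, -0.0, -1.627]
force: [-0.5, 0.2, 1.8]
width: 0.0141
```

Request:
{"op": "apply_moves", "data": {"deltas": "0 0 0.1 0; 0 0 0.1 0; 0 0 0 0"}}

```text
t: 22.9
eef_pos: [0.4707, -0.2433, 0.0304]
ee_rot: [-3.141, -0.0, -1.626]
force: [-4.3, 2.6, 17.4]
width: 0.0136
```

Firm contact (17 N up), so the cover is down. I'll ease off a little and release.

Request:
{"op": "apply_moves", "data": {"deltas": "0 0 -0.12 0; 0 0 0 0; 0 0 0 0"}}

```text
t: 23.28
eef_pos: [0.4707, -0.2432, 0.0305]
ee_rot: [-3.141, -0.0, -1.626]
force: [-1.9, 1.5, 6.4]
width: 0.014
```

Request:
{"op": "apply_moves", "data": {"deltas": "0 0 0 0; 0 0 0 0; 0 0 0 0; 0 0 0 0; 0 0 0 0", "gripper": -0.2}}

```text
t: 23.9
eef_pos: [0.4704, -0.2433, 0.0302]
ee_rot: [3.141, -0.0, -1.627]
force: [0.3, 0.2, 0.5]
width: 0.0519
```

Request:
{"op": "apply_moves", "data": {"deltas": "0 0 -0.5 0; 0 0 -1.5 0; 0 0 -3 0; 0 0 -4 0; 0 0 -4 0; 0 0 -3 0; 0 0 -1 0; 0 0 0 0; 0 0 0 0"}}

```text
t: 25.02
eef_pos: [0.4697, -0.243, 0.1993]
ee_rot: [3.14, 0.0, -1.627]
force: [0.2, -0.4, 0.4]
width: 0.0527
```

```bash
python3 - <<'E'
from station import readout, viewer
from h import *
F={n:viewer.grab_frame(n) for n in ("scene","side","wrist")}
cv2.imwrite("pics/n.png",np.hstack([cv2.resize(x,None,fx=2.6,fy=2.6,interpolation=2) for x in (F["scene"]["image"][:,:,::-1][190:340,110:260],F["side"]["image"][:,:,::-1][170:320,240:390])]))
cv2.imwrite("pics/n_w.png",F["wrist"]["image"][:,:,::-1]);np.savez("pics/n_w.npz",**F["wrist"])
cv2.imwrite("pics/n_s.png",F["scene"]["image"][:,:,::-1])
E
```

```text
(no output)
```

View pics/n.png

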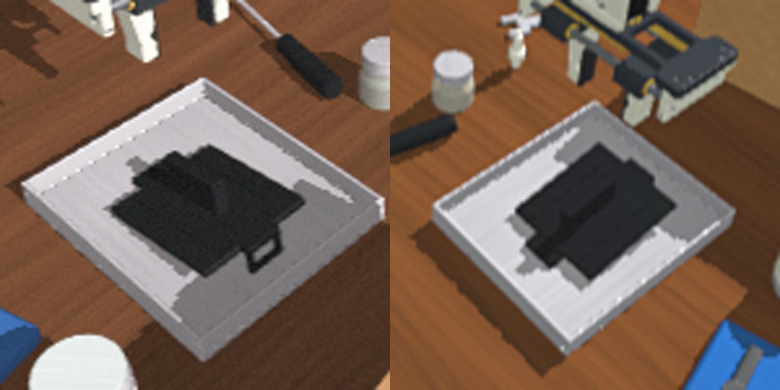

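View pics/n_w.png

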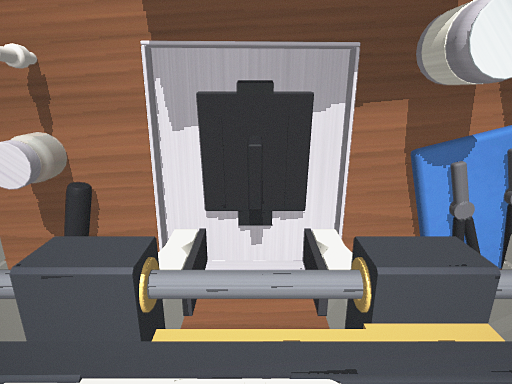

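View pics/n_s.png

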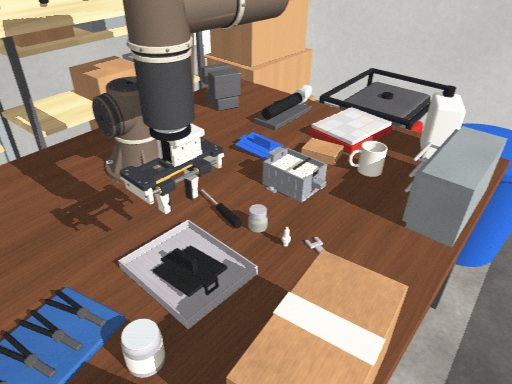

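The cover lies right side up, centred in the tray and released, and the other things are where they were. I'll hand in the job.

```bash
python3 - <<'E'
from station import job, readout
print(readout.get_state()["t"]);print(job.job_done())
E
```

```text
25.175
the job is handed in; nothing more can be done
None
```

I took the black cover off the grey air filter box and laid it in the steel tray, and handed the job in at about 25 s; the station gives no verdict.

- **Tab:** I pressed the lug in small steps, found it by touch, and stopped at about 7 N along the push (about 7.5 N in all). The side picture then showed the strap end sprung up.
- **Lift-off:** I gripped the rib, drew the cover about 26 mm along box +x with about 1 N on the wrist, and lifted it once the tongue showed clear of the lip.
- **Placing:** I lowered the cover to the tray floor. The last two 1 mm steps pressed harder than I meant, with 17 N on the wrist for a moment. I eased off to about 6 N before opening the fingers.
- **Last checks:** All three pictures show the cover lying right side up near the tray centre, clear of the walls, with the gripper open and well above it. The bystanders in view look unmoved.
- **Disagreement:** My measurements of the tray's centre differed by about 10 mm between cameras. The box's position differed by about 5 mm. Both were within the room available.

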